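Load a tenoned rail blank into the boring station until it trips the limit switch

ROBOT

A 6-joint arm with a two-finger parallel gripper is mounted at the origin on the work surface. World frame = base frame: x ahead of the robot, y to its left, z up, the work surface at z = 0. Lengths are in m, angles in rad, forces in N, time in s.
With the tool pointing down it reaches from about 0.35 to 0.925 m from the base axis. Payload 6.4 kg.
Tool frame: the origin (TCP) lies between the finger pads; the fingertips stand arm.tips_ahead ahead of it and the grasp point (between the pads) lies 6 mm ahead of it (arm.tips_ahead is the distance from the TCP to the fingertips, in m); z points along the fingers, y is the line along which they close (so a half turn about z gives the same grasp; the last joint's range is limited). The gripper opens to 94 mm and grips with 3 to 60 N. Pads are 16 mm wide; open, the fingers measure 119 mm over their backs; the gripper's body (75 mm by 177 mm) begins 78 mm behind the grasp point.
Start: joints at [-0.174, 0.245, 1.558, -0, 1.339, -0.174], TCP at [0.65, 0, 0.23] pointing down, gripper open.
Joint ranges: [-3.13, 3.13], [-1.02, 2.26], [0.13, 2.54], [-0.95, 4.09], [0.21, 2.88], [-2.74, 2.74]. Speed limits (rad/s): [2.57, 2.57, 3.14, 3.14, 3.14, 3.14].

INTERFACE

Orientations are given as a unit quaternion [w, x, y, z].
In Python, from station import monitor, optics, hand_in, arm gives the robot as it stands.
- The arm moves only by the tool carry_out, never from a script. Its argument "steps" is one flat list of numbers, 5 for each row, row after row: the shift along the world's x, y, z in m, then the turn about the world's z in rad, then the closure, from -1 (fully open) to 1 (shut), so that 0 is half open. In form: [x, y, z, yaw, hand, x, y, z, yaw, hand, ...]. A call has 1 to 20 rows; each row is the pose to reach, as a shift and turn from the pose commanded when the call began; what a row does not reach only later rows make up. A row lasts 1/12 s, in which the tool goes at most 41.7 mm and 7.16 degrees, less where a joint would pass 70% of its speed; a pose out of reach is approached as far as the arm can. A call with a gripper value outside its range is refused whole. The fingers move at their own pace and stop on an object; "force" is the grip in N (left out, the last holds). Time passes only in rows, so rows that repeat a pose let the fingers close. It gives the time, the measured TCP pose, the force, the opening and the grip force at its end, in the units of the state.
- monitor.observe(): the state, without advancing time (a new reading comes with each control period).
- optics.camera(name): name is "scene" or "side" or "wrist"; returns a dict with "pixels" (384x512x3 uint8, red, green, blue), "intrinsics" (3x3 intrinsics, pixels), "origin" and "rotation" of the camera in the world. Camera axes: x right, y up, looking along -z (the intrinsics and any distortion apply to the point x, -y, -z); pixel columns grow to the right and rows downward; lengths in m; the calibration is good to about 2 mm. A picture is of the moment at which its call begins. There is no depth.
- hand_in(): hands the job in; it is judged then, once.
The state is a dict: "t": time; "q": joint angles; "joint_vel": joint speeds; "joint_torque": joint torques, N m; "position": TCP position; "tool_rot": TCP orientation; "ft_force": force on the tool from outside, world axes, zero at the start; "wrist_torque": the same for the moment, N m; "grip_width": finger opening in m; "gripper_force": force on a finger pad.
Only numpy, scipy, OpenCV 4.12 (cv2) and the standard library are available. Lean on these libraries where they do the work, as an engineer would, in place of code of your own. Each camera call takes 0.05 s, during which the arm holds its last target. There are 200 camera calls.

TASK

Draw the blank with the tenon out of the rack by the end that sticks out, set it down clear of the rack and let go of it; then take it again further back and feed it, tenon first, under the bar guard of the boring station. Leave it lying flat on the base plate and flush along the low fence, fully home against the end stop so that the tenon's end holds the hinged switch lever pressed back. Leave the plain bar in the rack and the other things on the bench alone.

Things in the scene. Friction and masses are not known exactly. Their poses are not given: they have to be found in the camera images.
- blank: Rail blank to load: pale wood, 200 mm long, 0.2 to 0.4 kg, lying flat: a bar 170 mm long, 50 wide, 40 high, with a tenon at its front end. Origin: middle of length (200) and width, at the underside; x along it towards the tenon, z up. It starts in one of the rack's two pigeonholes (either), lying on the bench, tenon end sticking 70 to 80 mm out of the mouth.
- blank_tip (a point): Centre of the tenon's end face, 100 mm ahead of the blank's origin, 20 mm above its underside. The tenon is centred, 30 mm long, 24 mm wide, 22 mm high (9 to 31 mm above the underside).
- blank_tail (a point): Centre of the blank's plain tail end: 100 mm behind the blank's origin, 20 mm above its underside.
- plain: A plain bar of the same pale wood without a tenon, 200 x 50 x 40 mm, in the other pigeonhole, sticking out 70 to 80 mm: leave it. Origin: centre of its underside, x along it, out of the rack.
- rack: Fixed wooden rack, 150 mm deep, 215 wide, 68 high: two pigeonholes 85 mm wide, 56 mm high, centre lines 50 mm either side of its centre, 15 mm walls, no floor (the blanks lie on the bench), roofed, closed behind. Origin: centre, at bench level; x straight out of the mouths; mouth plane 75 mm from the origin.
- station: Fixed boring station: aluminium base plate 300 mm (x) by 130 (y), 8 mm thick. Origin: centre of its underside, at bench level; x is the feed direction, towards the end stop. A blank that is flush with the fence has its centre line at y = 0.
- fence (a point): Middle of the fence's guiding face, at its top edge: station x = 0, y = 25 mm, 20 mm above the bench. The low dark fence runs along the plate's whole length on the +y side, 12 mm thick, 12 mm above the plate.
- stop (a point): Point on the face of the dark end stop that the tenon's end meets: station x = 120, y = 8 mm, 28 mm above the bench. The stop spans y = 2 to 25 mm and rises 44 mm above the bench. Beside it is a grey switch housing, x = 122 to 150, y = -64 to -38 mm, 42 mm high.
- guard_entry (a point): Middle of the opening under the guard: station x = 30, y = 0, 35 mm above the bench. The guard is a low frame of steel bars, 62 to 68 mm above the bench, over x = 30 to 150, y = -54 to 50 mm: 6 mm bars along x at y = -50, -28, 28 and 46 mm, crossbars at both ends, on four 8 mm posts at x = 36 and 144, y = -50 and 46 mm.
- lever (a joint): Hinged limit-switch lever under the guard: steel strip with a black upright roller 10 mm across at its tip, in the tenon's way just before the stop. Vertical pin at station x = 117, y = -46 mm, 40 mm from the roller. 0 rad: free, roller 16 mm proud of the stop's face; about 0.4: held by a blank that touches the stop (limit 0.5). Weak spring, under 0.5 N; the blank's friction holds it.
- lever_tip (a point): Centre of the lever's roller, 27 mm above the bench; when the lever is free it lies at station x = 109, y = -7 mm.
- glue: Bystander: white glue bottle, 56 mm across, 150 mm tall, standing. Origin: centre of its underside.
- driver: Bystander: screwdriver lying flat. Origin: centre of its underside.
- dustbrush: Bystander: hand brush lying flat. Origin: centre of its underside.
- trysquare: Bystander: carpenter's try square lying flat, dark wooden stock and a steel blade 150 mm long. Origin: middle of the stock's underside.
- offcut: Bystander: dark wood offcut 60 x 45 x 30 mm. Origin: centre of its underside.
- spindle: Bystander: turned wooden spindle, 52 mm across, 125 mm tall, standing. Origin: centre of its underside.
- tin: Bystander: wax tin, 80 mm across, 70 mm tall, standing. Origin: centre of its underside.
Mind the look-alikes: they are no part of the job. What is shaped like the blank but red is not meant.

How it is judged:
On the way:
1. the tenoned blank has been drawn wholly out of the rack's mouth, lies flat on the bench or base plate and is let go (x of blank_tail in the frame of rack above 0.075 m and height (world z) of blank below 0.015 m and angle between blank's own z axis and vertical below 0.06 rad and contact force between blank and the fingers below 0.1 N and contact force between blank and the arm below 0.1 N and linear speed of blank below 0.02 m/s), for 0.2 s.
At the end, for the whole second after the job is handed in: The tenoned blank rests flat on the base plate (tilt under 0.04 rad), tenon end within 4 mm of the end stop, centre line within 4 mm of flush along the fence and within 0.04 rad of parallel, lever held at more than 0.31 rad, blank at rest (value of joint lever above 0.31 rad and x of blank_tip in the frame of station above 0.116 m and y of blank in the frame of station between -0.004 and 0.004 m and angle between the x axis of blank and the x axis of station, either way round below 0.04 rad and angle between blank's own z axis and vertical below 0.04 rad and z of blank in the frame of station between 0.005 and 0.011 m and linear speed of blank below 0.01 m/s); the robot touches nothing.
It fails at once if the plain bar is moved more than 25 mm (distance of plain from where it was at the start of the episode above 0.025 m).
It fails at once if another thing on the bench is moved more than 40 mm (distance of any of glue, driver, dustbrush, trysquare, offcut, spindle, tin from where it was at the start of the episode above 0.04 m).
It also fails if it takes over 56 s, if anything falls off the work surface, if the arm or the gripper's body presses on something with over 40 N, if the wrist force passes 120 N, or if a joint passes its speed limit or range.

## Working session

There is one attempt and no reset: what is moved stays moved. The work goes in short steps, Python scripts to look and compute and a tool call to move; the robot and the scene stay as the last step left them, time stands still between calls to the robot, and variables do not carry over. Pictures are saved under pics/ and viewed, at most 10 in all, crops included, and the job is handed in when it is done.

Besides the shell and the picture viewer there is one more tool, called after "Emit:" by a JSON object that holds its "fn" and its "kwargs". carry_out: Moves the arm, as the interface text tells. Its arguments: {"type":"object","properties":{"steps":{"type":"array"},"force":{"type":"number"}},"required":["steps"]}

```bash
mkdir -p pics; ls; cat > h.py <<'E'
import numpy as np, cv2
from station import monitor, optics, hand_in, arm
def grab(n):
    c=optics.camera(n); return c
def proj(c,P):
    p=(np.asarray(P,float)-c['origin'])@np.asarray(c['rotation']); p=p*[1,-1,-1]
    u=p@np.asarray(c['intrinsics']).T; return u[...,:2]/u[...,2:]
def ray(c,uv,z):
    uv=np.atleast_2d(np.asarray(uv,float)); d=np.c_[uv,np.ones(len(uv))]@np.linalg.inv(c['intrinsics']).T
    d=(d*[1,-1,-1])@np.asarray(c['rotation']).T; o=np.asarray(c['origin'])
    return o+d*((z-o[2])/d[:,2:])
def save(c,n,s=1,box=None):
    im=c['pixels'][:,:,::-1]
    if box: im=im[box[1]:box[3],box[0]:box[2]]
    cv2.imwrite('pics/'+n,cv2.resize(im,None,fx=s,fy=s,interpolation=cv2.INTER_CUBIC))
E
python3 - <<'E'
from h import *
import pickle
ims={n:grab(n) for n in ('scene','side','wrist')}
pickle.dump(ims,open('c0.pkl','wb'))
for n,c in ims.items(): print(n,c.keys(),c['origin'],c['rotation'],c['intrinsics'])
save(ims['scene'],'scene0.png',1.5); save(ims['side'],'side0.png',1.5)
print(arm.tips_ahead,monitor.observe())
E
```

```text
pics
scene dict_keys(['pixels', 'intrinsics', 'origin', 'rotation']) [ 1.09169152 -0.41356899  0.93921689] [0.83451677 0.28964106 0.14474851 0.44580005] [[357.54056335   0.         251.28027922]
 [  0.         357.54056335 190.0884753 ]
 [  0.           0.           1.        ]]
side dict_keys(['pixels', 'intrinsics', 'origin', 'rotation']) [ 0.26966425 -0.75892196  1.00394402] [ 0.92640874  0.33387479 -0.05120707 -0.16634998] [[388.84444087   0.         251.45758642]
 [  0.         388.84444087 199.74243507]
 [  0.           0.           1.        ]]
wrist dict_keys(['pixels', 'intrinsics', 'origin', 'rotation']) [0.64967678 0.07433794 0.38442614] [ 9.91739014e-01 -1.28269726e-01  7.77603148e-04 -2.92573140e-05] [[264.46407842   0.         256.0920579 ]
 [  0.         264.46407842 190.30363987]
 [  0.           0.           1.        ]]
0.025 {'t': 0.15, 'q': array([-1.74144953e-01,  2.45661824e-01,  1.55869004e+00,  1.21042795e-05,
        1.33870149e+00, -1.74082922e-01]), 'joint_vel': array([ 0.001909  , -0.00137176, -0.00122679,  0.00159953, -0.00049212,
        0.00052595]), 'joint_torque': array([ 8.87750393e-04, -4.16263855e+01, -3.14982533e+01,  6.85620052e-02,
        3.16100603e-02, -6.42144232e-05]), 'position': array([6.49591798e-01, 5.15551829e-05, 2.29616869e-01]), 'tool_rot': array([-6.01473252e-04,  7.07129511e-01,  7.07083673e-01, -4.14340722e-04]), 'ft_force': array([-0.13296608, -0.14806514, -0.54786497]), 'wrist_torque': array([-0.01642543, -0.00450018,  0.00111019]), 'gripper_force': 0.0, 'grip_width': 0.09352564323172578}
```

```bash
cat > p.py <<'E'
import re
s=open('h.py').read()
s=s.replace("c=optics.camera(n); return c","c=dict(optics.camera(n)); q=np.asarray(c['rotation'])\n    if q.size==4: c['rotation']=Rotation.from_quat(q[[1,2,3,0]]).as_matrix()\n    return c")
s=s.replace("import numpy as np, cv2","import numpy as np, cv2\nfrom scipy.spatial.transform import Rotation")
open('h.py','w').write(s)
E
python3 p.py; rm p.py; head -8 h.py
```

```text
import numpy as np, cv2
from scipy.spatial.transform import Rotation
from station import monitor, optics, hand_in, arm
def grab(n):
    c=dict(optics.camera(n)); q=np.asarray(c['rotation'])
    if q.size==4: c['rotation']=Rotation.from_quat(q[[1,2,3,0]]).as_matrix()
    return c
def proj(c,P):
```

View pics/scene0.png

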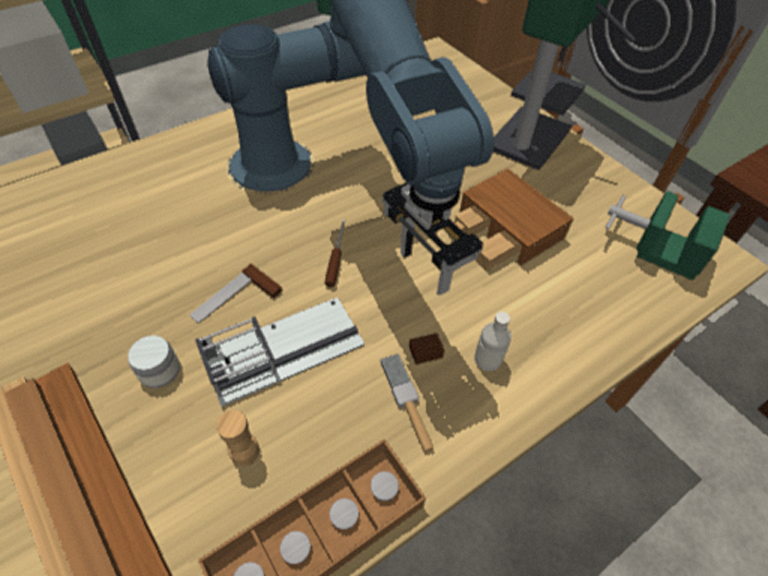

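View pics/side0.png

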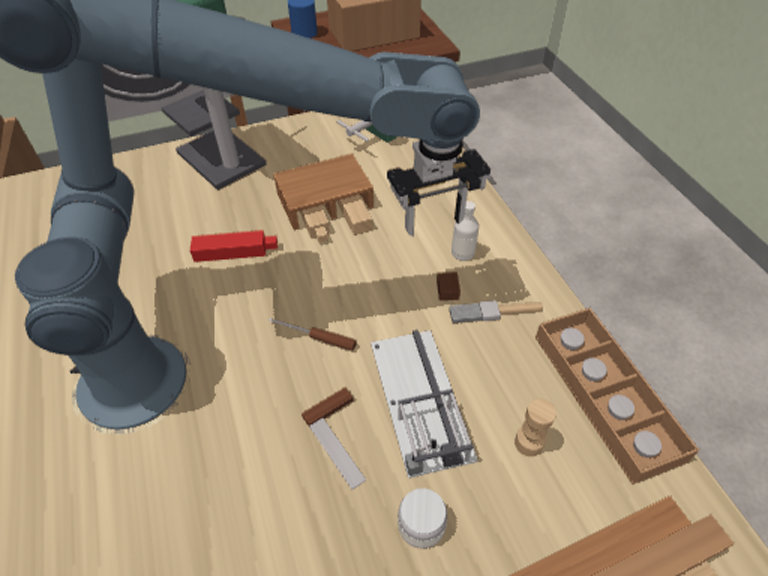

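Scene/side views (1.5× px): the rack is at scene (515,215) / side (322,185). Blank candidates: the tenoned bar at side (318,222), the plain bar at side (357,213), and the red look-alike at side (230,246). I choose the left bar in the side view and will check it in a crop.

```bash
python3 - <<'E'
from h import *
import pickle
ims={n:grab(n) for n in ('scene','side')}
pickle.dump(ims,open('c0.pkl','wb'))
def crop(n,x,y,w,h): return cv2.resize(ims[n]['pixels'][y:y+h,x:x+w,::-1],(400,300),interpolation=cv2.INTER_CUBIC)
a=np.hstack([crop('side',170,95,100,75),crop('scene',290,105,100,75)])
b=np.hstack([crop('side',230,212,140,105),crop('scene',120,190,133,100)])
cv2.imwrite('pics/mont.png',np.vstack([a,b]))
for n in ims:
    c=ims[n]
    hsv=cv2.cvtColor(c['pixels'],cv2.COLOR_RGB2HSV); print(n)
    for nm,(x,y) in dict(side=dict(roof=(215,120),blank=(207,143),table=(230,165),plate=(270,250)),scene=dict(roof=(343,140),plain=(332,160),plate=(210,215)))[n].items(): print(nm,hsv[y,x])
E
```

```text
scene
roof [ 13 155 143]
plain [ 16 118 197]
plate [ 63  11 213]
side
roof [ 13 128 159]
blank [ 16  88 197]
table [ 19  71 208]
plate [ 30   4 209]
```

View pics/mont.png

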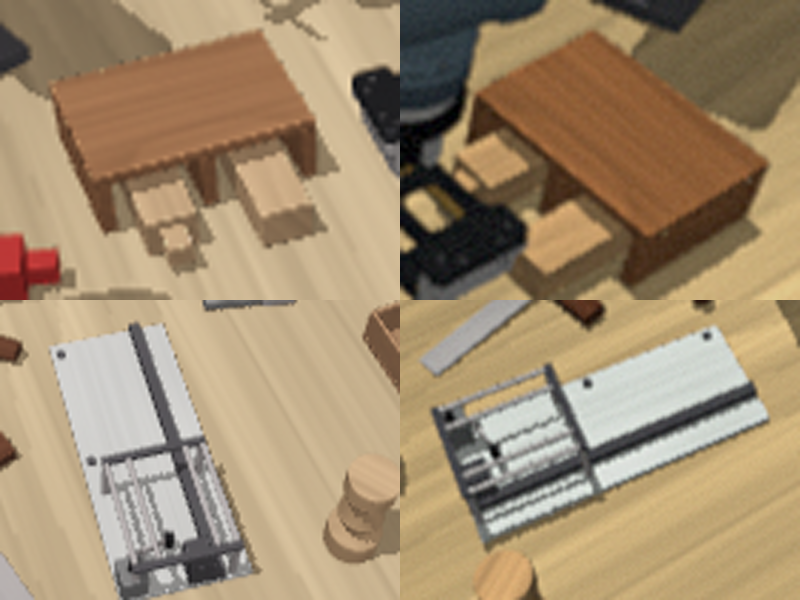

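The crops show the tenoned bar as the left one in the side view (tenon at crop (178,237)), with the plain bar at crop (280,200) and the red copy at far left. On the station, the plate corners at side crop (52,47), (163,23) and the guard at the bottom end are clear.

```bash
python3 - <<'E'
from h import *
import pickle
ims=pickle.load(open('c0.pkl','rb')); S,C=ims['side'],ims['scene']
f=lambda c,pts,s,o,z: ray(c,np.array(pts)/s+np.array(o)-.5+.5/s,z).round(4)
np.set_printoptions(suppress=True)
def rep(n,P): P=P[:,:2]; print(n,P.tolist(),'edges',np.linalg.norm(np.roll(P,-1,0)-P,axis=1).round(4),'ctr',P.mean(0).round(4),'ang',np.degrees(np.arctan2(*(np.roll(P,-1,0)-P).T[::-1])).round(1))
rep('roof side',f(S,[(53,88),(262,31),(315,122),(95,180)],4,(170,95),.068))
rep('roof scene',f(C,[(75,92),(190,32),(368,165),(248,236)],4,(290,105),.068))
rep('plate side',f(S,[(52,47),(163,23),(260,272),(122,299)],400/140,(230,212),.008))
rep('plate scene',f(C,[(318,26),(370,117),(87,245),(35,106)],400/133,(120,190),.008))
rep('fence side top edge(-y)',f(S,[(129,26),(180,262)],400/140,(230,212),.02))
rep('fence scene',f(C,[(353,88),(196,143)],400/133,(120,190),.02))
rep('blank top side',f(S,[(128,185),(186,172),(197,214),(147,230)],4,(170,95),.04))
rep('plain top side',f(S,[(228,160),(287,150),(315,202),(260,218)],4,(170,95),.04))
rep('plain scene',f(C,[(187,197),(215,238),(155,277),(125,240)],4,(290,105),.04))
for c in (S,C):
  print(proj(c,[0,0,0]))
E
```

```text
roof side [[0.4158, 0.4478], [0.6293, 0.4595], [0.6314, 0.3111], [0.4203, 0.307]] edges [0.2138 0.1484 0.2111 0.1409] ctr [0.5242 0.3813] ang [   3.1  -89.2 -178.9   91.8]
roof scene [[0.4189, 0.3064], [0.4142, 0.4493], [0.628, 0.4594], [0.6311, 0.3148]] edges [0.143  0.214  0.1446 0.2124] ctr [0.523  0.3825] ang [  91.9    2.7  -88.8 -177.7]
plate side [[0.4855, -0.0868], [0.6121, -0.0997], [0.5818, -0.4005], [0.4499, -0.3797]] edges [0.1273 0.3023 0.1335 0.2951] ctr [ 0.5323 -0.2417] ang [ -5.8 -95.8 171.   83.1]
plate scene [[0.4846, -0.0848], [0.6109, -0.1008], [0.582, -0.3956], [0.4129, -0.3763]] edges [0.1273 0.2962 0.1702 0.3002] ctr [ 0.5226 -0.2394] ang [ -7.2 -95.6 173.5  76.2]
fence side top edge(-y) [[0.5715, -0.0983], [0.5123, -0.3698]] edges [0.2779 0.2779] ctr [ 0.5419 -0.234 ] ang [-102.3   77.7]
fence scene [[0.5788, -0.1004], [0.548, -0.263]] edges [0.1655 0.1655] ctr [ 0.5634 -0.1817] ang [-100.7   79.3]
blank top side [[0.4515, 0.3213], [0.5066, 0.3191], [0.4995, 0.2612], [0.4516, 0.2573]] edges [0.0551 0.0583 0.0481 0.064 ] ctr [0.4773 0.2897] ang [  -2.3  -97.  -175.3   90.1]
plain top side [[0.548, 0.3211], [0.6041, 0.3146], [0.6044, 0.2379], [0.5511, 0.2358]] edges [0.0565 0.0767 0.0533 0.0854] ctr [0.5769 0.2774] ang [  -6.6  -89.8 -177.7   92.1]
plain scene [[0.5538, 0.3257], [0.6026, 0.313], [0.6072, 0.2412], [0.5623, 0.2474]] edges [0.0504 0.0719 0.0453 0.0788] ctr [0.5815 0.2818] ang [-14.6 -86.3 172.1  96.2]
[ 87.13134433 254.08277811]
[180.17803617 109.01259714]
```

Emit:
{"fn": "carry_out", "kwargs": {"steps": [-0.03,0.05,0,0,-0.4,-0.06,0.1,0,0,-0.4,-0.09,0.15,0,0.01,-0.4,-0.12,0.2,0,0.02,-0.4,-0.15,0.25,0,0.03,-0.4,-0.173,0.27,-0.02,0.03,-0.4,-0.173,0.275,-0.05,0.03,-0.4,-0.173,0.275,-0.07,0.03,-0.4,-0.173,0.275,-0.07,0.03,-0.4,-0.173,0.275,-0.07,0.03,-0.4,-0.173,0.275,-0.07,0.03,-0.4,-0.173,0.275,-0.07,0.03,-0.4], "force": 30}}

```text
t: 1.25
position: [0.4789, 0.2744, 0.1621]
tool_rot: [0.001, 0.697, 0.717, 0.001]
ft_force: [-0.2, -0.7, 1.1]
grip_width: 0.066
gripper_force: 0.0
```

```bash
python3 - <<'E'
from h import *
import pickle
w=grab('wrist'); s=grab('side'); pickle.dump((w,s),open('c1.pkl','wb'))
save(w,'w1.png',1.5)
hsv=cv2.cvtColor(s['pixels'],cv2.COLOR_RGB2HSV)
m=((hsv[...,0]<6)|(hsv[...,0]>174))&(hsv[...,1]>180)&(hsv[...,2]>120)
ys,xs=np.nonzero(m); print('red',xs.min(),xs.max(),ys.min(),ys.max()); i=xs.argmax(); print(ray(s,[[xs[i],ys[i]],[xs.min(),ys.mean()]],.02))
for n,p,z in (('spindle',(541,410),.125),('glue',(470,208),.15),('driver',(335,338),.015),('offcut',(448,280),.03),('drivertip',(275,322),.01),('brushL',(452,313),.02)): print(n,ray(s,np.array(p)/1.5,z).round(3))
E
```

```text
red 127 184 155 173
[[0.36526265 0.2531035  0.02      ]
 [0.17542113 0.33716724 0.02      ]]
spindle [[ 0.679 -0.397  0.125]]
glue [[0.774 0.077 0.15 ]]
driver [[ 0.416 -0.054  0.015]]
offcut [[ 0.696 -0.003  0.03 ]]
drivertip [[0.308 0.035 0.01 ]]
brushL [[ 0.669 -0.084  0.02 ]]
```

View pics/w1.png

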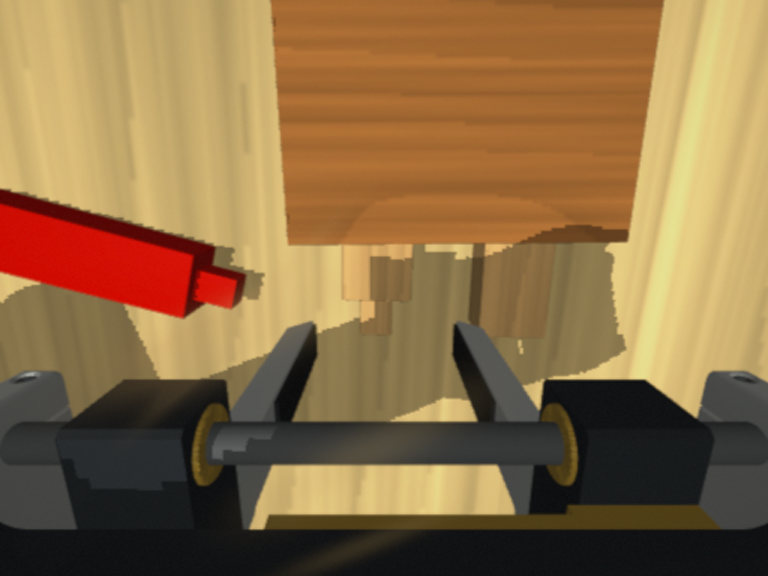

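The wrist view shows the blank with its tenon, shoulder corners at (343,300) and (412,300) and tip at row 333. The plain bar is at its right (515,290) and the red copy is clear at the left.

```bash
python3 - <<'E'
from h import *
import pickle
w,s=pickle.load(open('c1.pkl','rb'))
P=lambda pts,z:print(ray(w,np.array(pts)/1.5,z).round(4).tolist())
P([(343,300),(412,300),(343,245),(412,245)],.04); P([(362,333),(392,333)],.031); P([(288,243),(628,241)],.068); P([(471,243)],.04)
E
```

```text
[[0.4494, 0.264, 0.04], [0.4997, 0.2653, 0.04], [0.4494, 0.3043, 0.04], [0.4979, 0.3057, 0.04]]
[[0.4632, 0.2351, 0.031], [0.4863, 0.2357, 0.031]]
[[0.4174, 0.3091, 0.068], [0.632, 0.3164, 0.068]]
[[0.5392, 0.3083, 0.04]]
```

Emit:
{"fn": "carry_out", "kwargs": {"steps": [-0.004,0.011,-0.03,0,-0.4,-0.004,0.011,-0.06,0,-0.4,-0.004,0.011,-0.09,0,-0.4,-0.004,0.011,-0.11,0,-0.4,-0.004,0.011,-0.12,0,-0.4,-0.004,0.011,-0.13,0,-0.4,-0.004,0.011,-0.13,0,-0.4,-0.004,0.011,-0.13,0,-0.4,-0.004,0.011,-0.13,0,0.3,-0.004,0.011,-0.13,0,0.3,-0.004,0.011,-0.13,0,0.3,-0.004,0.011,-0.13,0,0.3,-0.004,0.011,-0.13,0,0.3,-0.004,0.011,-0.13,0,0.3]}}

```text
t: 2.52
position: [0.4739, 0.2864, 0.0318]
tool_rot: [0.0, 0.696, 0.718, 0.001]
ft_force: [-0.7, -0.3, 6.7]
grip_width: 0.05
gripper_force: 29.8
```

Emit:
{"fn": "carry_out", "kwargs": {"steps": [0,-0.01,0.001,0,0.3,0,-0.025,0.001,0,0.3,0,-0.045,0.001,0,0.3,0,-0.065,0.001,0,0.3,0,-0.085,0.001,0,0.3,0,-0.105,0.001,0,0.3,0,-0.125,0.001,0,0.3,0,-0.145,0.001,0,0.3,0,-0.16,0.001,0,0.3,0,-0.17,0.001,0,0.3,0,-0.17,0.001,0,0.3,0,-0.17,0,0,-0.4,0,-0.17,0,0,-0.4,0,-0.17,0,0,-0.4,0,-0.17,0,0,-0.4,0,-0.17,0,0,-0.4,0,-0.17,0,0,-0.4]}}

```text
t: 3.93
position: [0.4729, 0.1164, 0.0303]
tool_rot: [-0.0, 0.696, 0.718, -0.0]
ft_force: [0.1, -0.4, 0.2]
grip_width: 0.066
gripper_force: 0.0
```

Now up, and look before the second grasp.

Emit:
{"fn": "carry_out", "kwargs": {"steps": [0,0,0.03,0,-0.4,0,0,0.06,0,-0.4,0,-0.02,0.1,0,-0.4,0,-0.04,0.14,0,-0.4,0,-0.06,0.18,0,-0.4,0,-0.06,0.2,0,-0.4,0,-0.06,0.2,0,-0.4,0,-0.06,0.2,0,-0.4,0,-0.06,0.2,0,-0.4]}}

```text
t: 4.68
position: [0.4724, 0.0563, 0.2294]
tool_rot: [-0.001, 0.696, 0.718, -0.0]
ft_force: [0.4, -0.1, -0.1]
grip_width: 0.0657
gripper_force: 0.0
```

```bash
python3 - <<'E'
from h import *
import pickle
w=grab('wrist'); s=grab('side'); sc=grab('scene'); pickle.dump((w,s,sc),open('c2.pkl','wb'))
a=cv2.resize(w['pixels'][:,:,::-1],(800,600)); cv2.imwrite('pics/w2.png',a)
print(monitor.observe()['position'])
E
```

```text
[0.47196685 0.05648047 0.22846661]
```

View pics/w2.png

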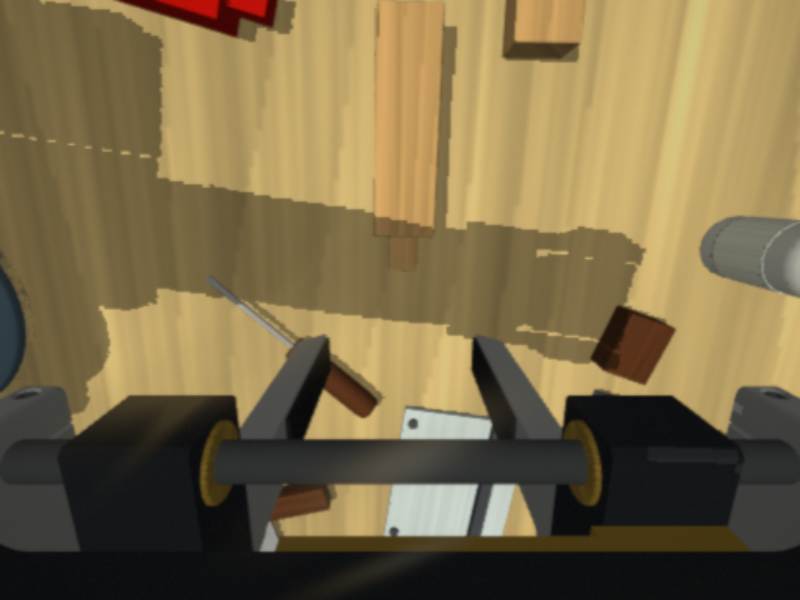

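The wrist view shows the blank lying free: top face tail corners (380,0), (444,2), shoulder corners (374,235), (435,235), tip at (402,270). The plate's near corner is at (405,407).

```bash
python3 - <<'E'
from h import *
import pickle
w,s,sc=pickle.load(open('c2.pkl','rb')); k=800/512
P=lambda n,pts,z:print(n,ray(w,np.array(pts)/k,z)[:,:2].round(4).tolist())
P('blank tailL,R,shL,R',[(380,0),(444,2),(374,235),(435,236)],.04); P('tip',[(389,269),(416,271)],.031)
P('plate corner, fence face near/far',[(405,407)],.008); P('fence',[(484,480),(473,537)],.02)
P('screws',[(413,423),(394,531)],.008)
# side/scene: fence strip and plate long edge line fits
for n,c in (('side',s),('scene',sc)):
    hsv=cv2.cvtColor(c['pixels'],cv2.COLOR_RGB2HSV)
    pl=((hsv[...,1]<40)&(hsv[...,2]>150)).astype(np.uint8)
    # rectified bench map at z=.02 around station: 1 px = 1 mm
    for z in (.008,.02):
        xs,ys=np.meshgrid(np.arange(.40,.70,.001),np.arange(-.05,-.43,-.001))
        uv=proj(c,np.stack([xs,ys,np.full_like(xs,z)],-1)).astype(np.float32)
        r=cv2.remap(c['pixels'],uv[...,0],uv[...,1],cv2.INTER_LINEAR)
        cv2.imwrite(f'pics/r_{n}_{z}.png',r[:,:,::-1])
a=[cv2.imread(f'pics/r_{n}_0.02.png') for n in ('side','scene')]
cv2.imwrite('pics/r.png',cv2.resize(np.hstack(a),(800,507),interpolation=cv2.INTER_CUBIC))
E
```

```text
blank tailL,R,shL,R [[0.4512, 0.2622], [0.4977, 0.2623], [0.4493, 0.0927], [0.4998, 0.0934]]
tip [[0.4621, 0.0627], [0.4856, 0.0617]]
plate corner, fence face near/far [[0.4811, -0.083]]
fence [[0.5649, -0.1574], [0.559, -0.2293]]
screws [[0.4899, -0.101], [0.474, -0.2358]]
```

View pics/r.png

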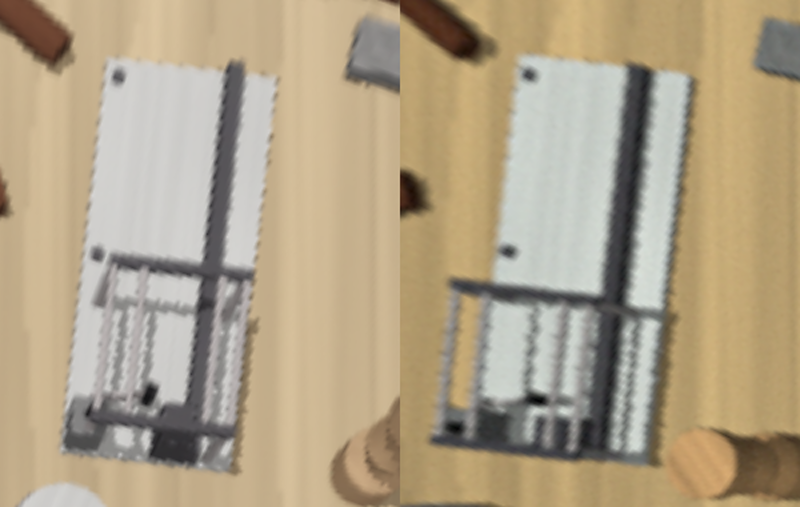

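The rectified picture puts the fence face along x ≈ 0.570 + 0.098·(y + 0.1), so the feed heading is about -95.6° and the station centre is about (0.531, -0.242). Next I regrasp 30 mm behind the blank's origin.

Emit:
{"fn": "carry_out", "kwargs": {"steps": [0.002,0.035,0,0,-0.4,0.002,0.07,0,0,-0.4,0.002,0.105,-0.02,0,-0.4,0.002,0.135,-0.05,0,-0.4,0.002,0.135,-0.08,0,-0.4,0.002,0.135,-0.11,0,-0.4,0.002,0.135,-0.14,0,-0.4,0.002,0.135,-0.16,0,-0.4,0.002,0.135,-0.175,0,-0.4,0.002,0.135,-0.186,0,-0.4,0.002,0.135,-0.186,0,-0.4,0.002,0.135,-0.186,0,0.3,0.002,0.135,-0.186,0,0.3,0.002,0.135,-0.186,0,0.3,0.002,0.135,-0.186,0,0.3,0.002,0.135,-0.186,0,0.3,0.002,0.135,-0.186,0,0.3], "force": 50}}

```text
t: 6.25
position: [0.4756, 0.1912, 0.0454]
tool_rot: [0.0, 0.696, 0.718, 0.001]
ft_force: [-2.5, 0.1, 4.8]
grip_width: 0.0497
gripper_force: 49.7
```

Emit:
{"fn": "carry_out", "kwargs": {"steps": [0,0,0.02,0,0.3,0,0,0.045,0,0.3,0,-0.02,0.06,0,0.3,0.01,-0.05,0.06,-0.02,0.3,0.015,-0.08,0.06,-0.04,0.3,0.02,-0.11,0.06,-0.06,0.3,0.026,-0.14,0.06,-0.08,0.3,0.032,-0.17,0.06,-0.1,0.3,0.038,-0.2,0.06,-0.12,0.3,0.044,-0.23,0.06,-0.129,0.3,0.05,-0.26,0.06,-0.129,0.3,0.055,-0.285,0.06,-0.129,0.3,0.06,-0.305,0.06,-0.129,0.3,0.06,-0.318,0.055,-0.129,0.3,0.06,-0.318,0.04,-0.129,0.3,0.06,-0.318,0.025,-0.129,0.3,0.06,-0.318,0.016,-0.129,0.3,0.06,-0.318,0.016,-0.129,0.3,0.06,-0.318,0.016,-0.129,0.3]}}

```text
t: 7.83
position: [0.5344, -0.1264, 0.0598]
tool_rot: [-0.001, 0.741, 0.671, -0.0]
ft_force: [0.1, 0.8, -2.1]
grip_width: 0.0495
gripper_force: 49.7
```

```bash
python3 - <<'E'
from h import *
import pickle
s=grab('side'); sc=grab('scene'); pickle.dump((s,sc),open('c3.pkl','wb'))
st=monitor.observe(); print(st['position'],st['tool_rot'],st['ft_force'])
a=cv2.resize(s['pixels'][190:320,220:350,::-1],(400,400),interpolation=cv2.INTER_CUBIC)
b=cv2.resize(sc['pixels'][150:280,120:250,::-1],(400,400),interpolation=cv2.INTER_CUBIC)
cv2.imwrite('pics/m3.png',np.hstack([a,b]))
E
```

```text
[ 0.53551253 -0.12690065  0.06114808] [5.71584415e-04 7.41042310e-01 6.71458048e-01 2.39376722e-04] [-0.30744288  0.20619663 -1.95719365]
```

View pics/m3.png

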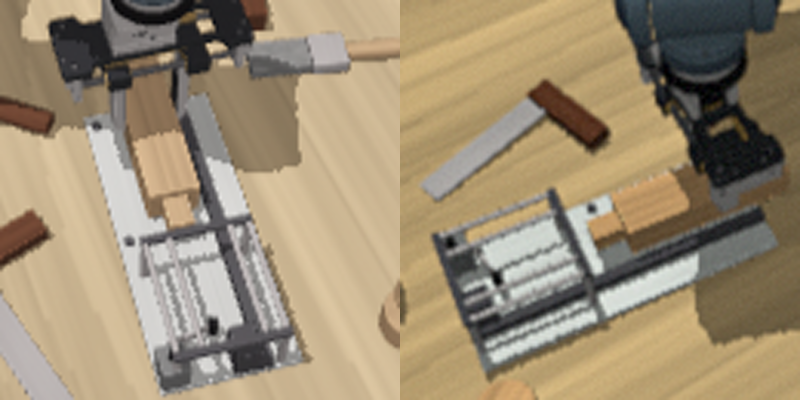

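The blank hangs level and in line with the station. Its tip is just before the guard, at crop (178,212) left and (600,228) right, a few mm off the fence.

Emit:
{"fn": "carry_out", "kwargs": {"steps": [0,0,-0.002,0,0.3,0,0,-0.004,0,0.3,0,0,-0.006,0,0.3,0,0,-0.007,0,0.3,0,0,-0.008,0,0.3,0,0,-0.008,0,0.3,0,0,-0.008,0,0.3]}}

```text
t: 8.52
position: [0.5351, -0.1269, 0.0535]
tool_rot: [-0.0, 0.741, 0.671, -0.0]
ft_force: [-3.3, 0.8, 5.2]
grip_width: 0.0499
gripper_force: 49.7
```

Emit:
{"fn": "carry_out", "kwargs": {"steps": [-0.001,-0.01,0,0,0.3,-0.0025,-0.025,0,0,0.3,-0.004,-0.04,0,0,0.3,-0.0054,-0.055,0,0,0.3,-0.0069,-0.07,0,0,0.3,-0.0078,-0.08,0,0,0.3,-0.0078,-0.08,0,0,0.3,-0.0078,-0.08,0,0,0.3]}}

```text
t: 9.18
position: [0.528, -0.209, 0.0534]
tool_rot: [0.002, 0.741, 0.671, -0.0]
ft_force: [0.3, -3.9, 4.4]
grip_width: 0.0496
gripper_force: 49.8
```

Emit:
{"fn": "carry_out", "kwargs": {"steps": [0.001,0,0,0,0.3,0.002,0,0,0,0.3,0.003,0,0,0,0.3,0.004,0,0,0,0.3,0.005,0,0,0,0.3,0.005,0,0,0,0.3]}}

```text
t: 9.68
position: [0.5314, -0.2075, 0.0535]
tool_rot: [-0.0, 0.741, 0.672, -0.002]
ft_force: [-8.0, -3.0, 12.7]
grip_width: 0.05
gripper_force: 49.8
```

Emit:
{"fn": "carry_out", "kwargs": {"steps": [0.001,0,0,0,0.3,0.001,0,0,0,0.3,0.001,0,0,0,0.3]}}

```text
t: 9.93
position: [0.5317, -0.2075, 0.0536]
tool_rot: [-0.001, 0.741, 0.672, -0.002]
ft_force: [-11.4, -2.7, 14.0]
grip_width: 0.0498
gripper_force: 49.7
```

Emit:
{"fn": "carry_out", "kwargs": {"steps": [0.001,0,0,0,0.3,0.001,0,0,0,0.3,0.001,0,0,0,0.3]}}

```text
t: 10.18
position: [0.5319, -0.2076, 0.0536]
tool_rot: [-0.002, 0.74, 0.672, -0.003]
ft_force: [-13.6, -3.2, 17.8]
grip_width: 0.0499
gripper_force: 49.7
```

Emit:
{"fn": "carry_out", "kwargs": {"steps": [-0.0015,-0.003,0.001,0,0.3,-0.002,-0.007,0.001,0,0.3,-0.0023,-0.011,0.001,0,0.3,-0.0027,-0.015,0.001,0,0.3,-0.003,-0.018,0.001,0,0.3,-0.0032,-0.02,0.001,0,0.3,-0.0032,-0.02,0.001,0,0.3]}}

```text
t: 10.77
position: [0.5301, -0.2231, 0.0535]
tool_rot: [-0.004, 0.74, 0.672, 0.001]
ft_force: [-4.0, 11.7, 13.8]
grip_width: 0.0499
gripper_force: 49.6
```

Emit:
{"fn": "carry_out", "kwargs": {"steps": [-0.0001,-0.001,0,0,0.3,-0.0002,-0.002,0,0,0.3,-0.0002,-0.002,0,0,0.3,-0.0002,-0.002,0,0,0.3]}}

```text
t: 11.1
position: [0.5299, -0.2246, 0.0535]
tool_rot: [-0.004, 0.74, 0.672, 0.001]
ft_force: [-4.7, 13.5, 13.4]
grip_width: 0.0496
gripper_force: 49.6
```

Emit:
{"fn": "carry_out", "kwargs": {"steps": [-0.0001,-0.001,0.0005,0,0.3,-0.0002,-0.002,0.001,0,0.3,-0.0003,-0.003,0.001,0,0.3,-0.0003,-0.003,0.001,0,0.3]}}

```text
t: 11.43
position: [0.5293, -0.2289, 0.0536]
tool_rot: [-0.003, 0.741, 0.672, 0.0]
ft_force: [-2.6, 6.5, 6.0]
grip_width: 0.0499
gripper_force: 49.6
```

Emit:
{"fn": "carry_out", "kwargs": {"steps": [-0.0001,-0.001,0,0,0.3,-0.0002,-0.002,0,0,0.3,-0.0003,-0.003,0,0,0.3,-0.0003,-0.003,0,0,0.3]}}

```text
t: 11.77
position: [0.5289, -0.2318, 0.0536]
tool_rot: [-0.003, 0.741, 0.672, 0.0]
ft_force: [-2.0, 7.8, 5.6]
grip_width: 0.0494
gripper_force: 49.6
```

Emit:
{"fn": "carry_out", "kwargs": {"steps": [-0.0001,-0.001,0,0,0.3,-0.0002,-0.002,0,0,0.3,-0.0002,-0.002,0,0,0.3,-0.0002,-0.002,0,0,0.3]}}

```text
t: 12.1
position: [0.5289, -0.2324, 0.0536]
tool_rot: [-0.004, 0.741, 0.672, 0.001]
ft_force: [-2.0, 11.6, 8.4]
grip_width: 0.0497
gripper_force: 49.6
```

Emit:
{"fn": "carry_out", "kwargs": {"steps": [-0.0001,-0.001,0,0,0.3,-0.0002,-0.002,0,0,0.3,-0.0003,-0.003,0,0,0.3,-0.0003,-0.003,0,0,0.3,-0.0003,-0.003,0,0,0.3]}}

```text
t: 12.52
position: [0.5287, -0.233, 0.0534]
tool_rot: [-0.006, 0.742, 0.671, 0.003]
ft_force: [-1.7, 21.6, 11.0]
grip_width: 0.0495
gripper_force: 50.0
```

Emit:
{"fn": "carry_out", "kwargs": {"steps": [0.001,0,0,0,0.3,0.002,0,0,0,0.3,0.002,0,0,0,0.3,0.002,0,0,0,0.3]}}

```text
t: 12.85
position: [0.529, -0.233, 0.0535]
tool_rot: [-0.008, 0.742, 0.671, 0.001]
ft_force: [-9.8, 20.9, 18.3]
grip_width: 0.0497
gripper_force: 50.1
```

```bash
python3 - <<'E'
from h import *
import pickle
s=grab('side'); sc=grab('scene'); pickle.dump((s,sc),open('c4.pkl','wb'))
st=monitor.observe(); print(st['position'],st['tool_rot'],st['ft_force'])
a=cv2.resize(s['pixels'][210:320,240:350,::-1],(400,400),interpolation=cv2.INTER_CUBIC)
b=cv2.resize(sc['pixels'][180:290,120:230,::-1],(400,400),interpolation=cv2.INTER_CUBIC)
cv2.imwrite('pics/m4.png',np.hstack([a,b]))
E
```

```text
[ 0.52896476 -0.23295602  0.05352276] [-0.00835683  0.74165446  0.67072867  0.0013682 ] [-8.71607579 19.96380758 17.88207724]
```

View pics/m4.png

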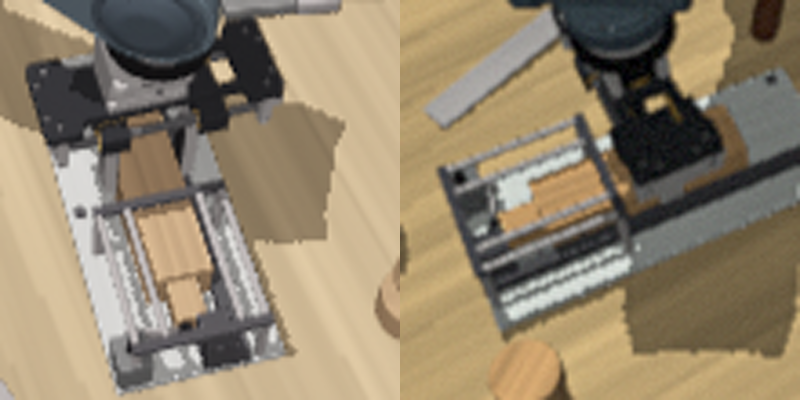

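The blank is fully in: tenon at the stop at left crop (187,315), with the lever roller beside it, and lying along the fence. I relieve the push, then release.

Emit:
{"fn": "carry_out", "kwargs": {"steps": [-0.0005,0.001,0.0003,0,0.3,-0.001,0.002,0.0005,0,0.3,-0.001,0.0025,0.0005,0,0.3,-0.001,0.0025,0.0005,0,0.3,-0.001,0.0025,0.0005,0,-0.3,-0.001,0.0025,0.0005,0,-0.3,-0.001,0.0025,0.0005,0,-0.3,-0.001,0.0025,0.0005,0,-0.3,-0.001,0.0025,0.0005,0,-0.3,-0.001,0.0025,0.0005,0,-0.3]}}

```text
t: 13.78
position: [0.5307, -0.2376, 0.0549]
tool_rot: [0.0, 0.741, 0.671, -0.0]
ft_force: [0.7, -0.7, 0.1]
grip_width: 0.0612
gripper_force: 0.0
```

Emit:
{"fn": "carry_out", "kwargs": {"steps": [0,0,0.01,0,-0.3,0,0,0.03,0,-0.3,0,0,0.06,0,-0.3,0,0.03,0.09,0,-0.3,0,0.06,0.12,0,-0.3,0,0.09,0.15,0,-0.3,0,0.12,0.18,0,-0.3,0,0.15,0.18,0,-0.3,0,0.18,0.18,0,-0.3,0,0.2,0.18,0,-0.3,0,0.2,0.18,0,-0.3,0,0.2,0.18,0,-0.3]}}

```text
t: 14.78
position: [0.5308, -0.0371, 0.2357]
tool_rot: [0.001, 0.741, 0.672, 0.0]
ft_force: [0.4, -0.4, 0.1]
grip_width: 0.0615
gripper_force: 0.0
```

```bash
python3 - <<'E'
from h import *
import pickle
s=grab('side'); sc=grab('scene'); pickle.dump((s,sc),open('c5.pkl','wb'))
print(monitor.observe()['position'])
a=cv2.resize(s['pixels'][210:320,240:350,::-1],(400,600),interpolation=cv2.INTER_CUBIC)
# rectify at blank-top height .048, axes: station frame, 0.5 mm/px: scene
o=np.array([.531,-.242]);u=np.array([-.0976,-.9952]);v=np.array([.9952,-.0976])
X,Y=np.meshgrid(np.arange(-.05,.05,.00025),np.arange(-.11,.14,.25/600))
W=o+Y[...,None]*u+X[...,None]*v
uv=proj(sc,np.concatenate([W,np.full(X.shape+(1,),.048)],-1)).astype(np.float32)
uv2=proj(s,np.concatenate([W,np.full(X.shape+(1,),.048)],-1)).astype(np.float32)
r=[cv2.remap(c['pixels'],q[...,0],q[...,1],cv2.INTER_CUBIC)[:,:,::-1] for c,q in ((s,uv2),(sc,uv))]
cv2.imwrite('pics/m5.png',np.hstack(r))
E
```

```text
[ 0.53077949 -0.03833595  0.23526092]
```

View pics/m5.png

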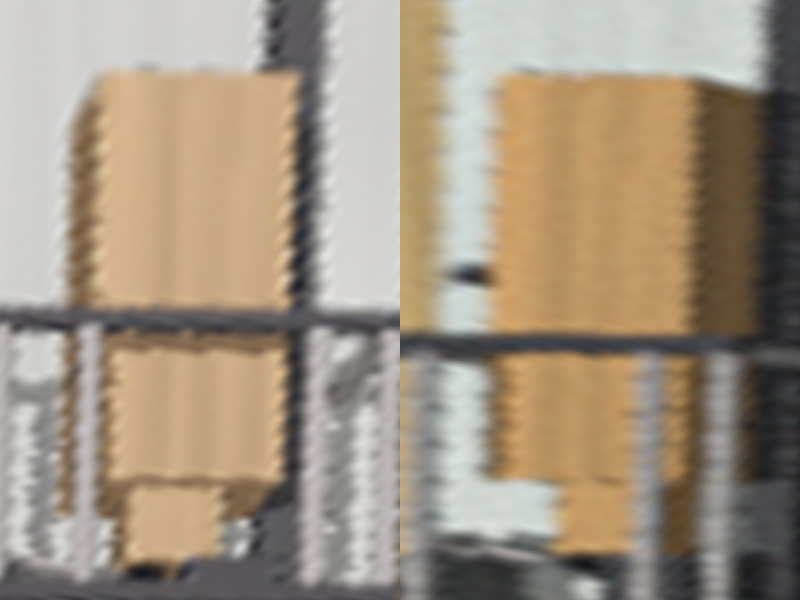

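The rectified view shows the tail at station x = -80 mm, the shoulder at +90 mm, centre line within about 1 mm of y = 0, and the black roller right ahead of the tenon's end. The stop was felt as a hard rise in force, so I hand in.

```bash
python3 -c "
from h import *
print(hand_in())"
```

```text
the job is handed in; nothing more can be done
None
```

I drew the tenoned blank out, set it down, regrasped it and fed it home against the end stop and fence; the lever looked pressed back. I released it clear and handed the job in at about 15 s; no verdict came back.

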